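# Swing the bench magnifier over the petri dish

### The job

Swing the arm of the bench magnifier round by its upright handle until the lens stands centred over the petri dish, then let go so that the arm stays there. Do not move the dish.

Things in the scene. Friction and masses are not known exactly. Their poses are not given: they have to be found in the camera images.
- mag_stand: Stand of a bench magnifier, fixed to the worktop: grey round foot 121 mm across and 26 mm high with an upright steel post. Origin: on the post's axis at the level of the worktop; z up. The post's axis is the swing axis of the arm; the hub on top of it ends 175 mm above the worktop. The foot may stand turned: its x axis points away from the robot, within about 12 degrees.
- mag_arm (a joint): Swing angle of the magnifier arm about the vertical post axis, rad, -1.3 to 1.3. At 0 the arm points along the stand's own -x (towards the robot); growing values turn it counter-clockwise seen from above, so towards the robot's right (-y). Stiff by friction, it stays where it is left; it takes about 2 N sideways at the handle to move it, with no spring.
- mag_lens (a point): Centre of the clear round lens (78 mm clear, in a black ring 92 mm across and 18 mm thick), on the arm 170 mm from the post's axis and 150 mm above the worktop. A black upright round handle, 16 mm in diameter, stands on the same arm line 65 mm farther out (235 mm from the post's axis); its straight grip part reaches from 168 to 202 mm above the worktop, its top is at 205 mm. Round the handle nothing stands higher than the ring's top, 159 mm.
- petri: Closed petri dish, a flat white round disc 71 mm across and 15 mm high, loose on the worktop, to the left of, in front of or to the right of the stand's foot, under the circle that the lens describes (within 8 mm of it). Origin: centre of its underside. A small square white timer (66 x 66 x 21 mm) and a small white capped vial (24 mm across, 52 mm high) stand at the other two places under that circle; the ring passes 85 mm or more above all three.
Things that resemble listed ones, but are neither listed nor needed, are in the scene too. Leave any green look-alike of the petri alone.

How it is judged:
At the end, for the whole second after the job is handed in: The lens centre is within 20 mm, seen from above, of the centre of the petri dish, the arm is at rest, and the dish is within 10 mm of where it was at the start (horizontal distance between mag_lens and petri below 0.02 m and velocity of joint mag_arm between -0.05 and 0.05 rad/s and distance of petri from where it was at the start of the episode below 0.01 m); the robot touches nothing.
It fails at once if the petri dish was moved more than 10 mm (distance of petri from where it was at the start of the episode above 0.01 m).
It also fails if it takes over 40 s, if anything falls off the work surface, if the arm or the gripper's body presses on something with over 40 N, if the wrist force passes 120 N, or if a joint passes its speed limit or range.

### The arm

A 6-joint arm with a two-finger parallel gripper is mounted at the origin on a cart in front of the work surface, level with it; the furniture and walls round the work are solid. World frame = base frame: x ahead of the robot, y to its left, z up, the work surface at z = 0. Lengths are in m, angles in rad, forces in N, time in s.
With the tool pointing down it reaches from about 0.325 to 0.85 m from the base axis. Payload 15.5 kg.
Tool frame: the origin (TCP) lies at the very end of the fingers, on their centre line; the grasp point (between the pads) lies 19 mm behind it; z points along the fingers, y is the direction in which the jaws open and shut (so a half turn about z gives the same grasp; the last joint's range is limited). The gripper opens to 91 mm and grips with 3 to 60 N. Pads are 32 mm wide; open, the fingers measure 118 mm over their backs; the gripper's body (76 mm by 178 mm) begins 60 mm behind the grasp point.
Start: joints at [-1.391, 0.494, 1.345, -0, 1.302, -0.096], TCP at [0.17, -0.601, 0.214] pointing down, gripper open.
Joint ranges: [-2.91, 2.91], [-0.82, 2.16], [0.22, 2.67], [-1.22, 4.37], [0.12, 2.79], [-3.08, 3.08]. Speed limits (rad/s): [1.89, 1.89, 2.57, 3.01, 3.01, 3.01].

### API

Orientations are given as a 3x3 rotation matrix whose columns are the frame's x, y, z axes.
In Python, from cell import manip gives the robot as it stands.
- The arm moves only by the shell command python3 -m handwheel 'ROWS' [FORCE]. ROWS is JSON, a list of rows, each a list of 7 numbers: the finger opening in mm, from 0 to 91.2, then the shift along the tool's x, y, z in mm, then the turn, a rotation vector about the tool's x, y, z in degrees. In form: [[fingers, tx, ty, tz, rx, ry, rz], ...]. A call has exactly 10 rows; each row is the pose to reach, as a shift and turn from the pose commanded when the call began, along the tool's axes at that moment; what a row does not reach only later rows make up. A row lasts 1/10 s, in which the tool goes at most 50 mm and 8.59 degrees, less where a joint would pass 70% of its speed; a pose out of reach is approached as far as the arm can. A call with a gripper value outside its range is refused whole. The fingers move at their own pace and stop on an object; FORCE is the grip in N (left out, the last holds). Time passes only in rows, so rows that repeat a pose let the fingers close, or fill a call up. It gives the time, the measured TCP pose, the force and the opening at its end, in the units of the state.
- manip.state(): the state, without advancing time (a new reading comes with each control period).
- manip.camera(name): name is "side" or "top" or "wrist"; returns (picture, depth): 480x640x3 uint8, blue, green, red; 480x640 float32, m along the optical axis (not along the pixel's ray), 0 where there is no reading.
- manip.camera_model(name): a dict with "K" (3x3 intrinsics, pixels), "extrinsics" (4x4, takes a point from world to camera coordinates); the wrist camera has in their place "T_tool_cam" (4x4, takes a point from camera to tool coordinates, whose origin is the TCP and whose axes are the flange's). Camera axes: x right, y up, looking along -z (the intrinsics and any distortion apply to the point x, -y, -z); pixel columns grow to the right and rows downward; lengths in m; the calibration is good to about 2 mm. A picture is of the moment at which its call begins: read the wrist's pose just before it. camera_model takes no time and is no camera call.
- manip.finish_job(): hands the job in, once; it reports no verdict.
The state is a dict: "time_s": time; "joints": joint angles; "qvel": joint speeds; "joint_efforts": joint torques, N m; "eef_pos": TCP position; "ee_rot": TCP orientation; "ft_force": force on the tool from outside, world axes, zero at the start; "torque": the same for the moment, N m; "finger_gap": finger opening in m.
Only numpy, scipy, OpenCV 4.12 (cv2) and the standard library are available. Lean on these libraries where they do the work, as an engineer would, in place of code of your own. Each camera call takes 0.05 s, during which the arm holds its last target.

## Working session

There is one attempt and no reset: what is moved stays moved. The work goes in short steps, Python scripts to look and compute and a shell command to move; the robot and the scene stay as the last step left them, time stands still between calls to the robot, and variables do not carry over. Pictures are saved under pics/ and viewed, and the job is handed in when it is done.

```bash
mkdir -p pics; ls; python3 - <<'E'
from cell import manip
import cv2,numpy as np,pickle
s=manip.state();print(s['time_s'],s['eef_pos'],np.round(s['ee_rot'],3).tolist(),s['finger_gap'])
for n in ['side','top']:
    p,d=manip.camera(n);cv2.imwrite(f'pics/{n}0.png',p);np.save(f'pics/{n}0.npy',d)
    m=manip.camera_model(n);print(n,{k:np.round(v,4).tolist() if not isinstance(v,str) else v for k,v in m.items()})
E
```

```text
pics
0.0 [ 0.17011274 -0.6010144   0.21334025] [[0.962, 0.272, -0.0], [0.272, -0.962, 0.001], [0.0, -0.001, -1.0]] 0.09110971476831589
side {'K': [[525.5487, 0.0, 311.3224], [0.0, 525.5487, 244.0138], [0.0, 0.0, 1.0]], 'extrinsics': [[0.9971, -0.0762, 0.0086, -0.573], [0.0417, 0.6327, 0.7733, -0.1198], [-0.0644, -0.7707, 0.634, -0.8713], [0.0, 0.0, 0.0, 1.0]]}
top {'K': [[608.5333, 0.0, 318.6812], [0.0, 608.5333, 232.7853], [0.0, 0.0, 1.0]], 'extrinsics': [[-0.0182, -0.9998, 0.0024, 0.0254], [0.9912, -0.0177, 0.1313, -0.5637], [-0.1313, 0.0048, 0.9913, -1.1676], [0.0, 0.0, 0.0, 1.0]]}
```

View pics/top0.png

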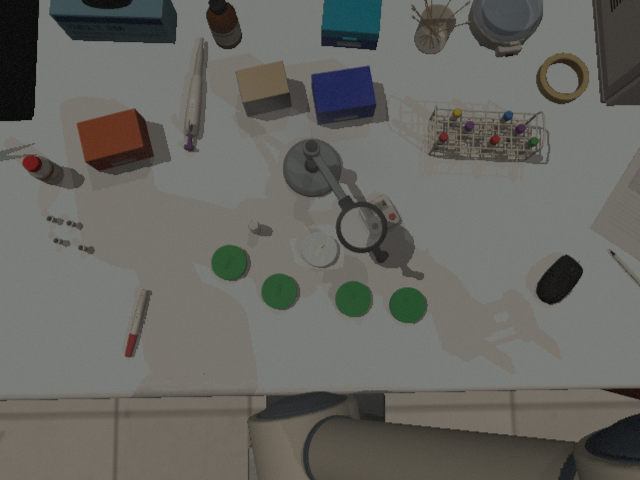

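View pics/side0.png

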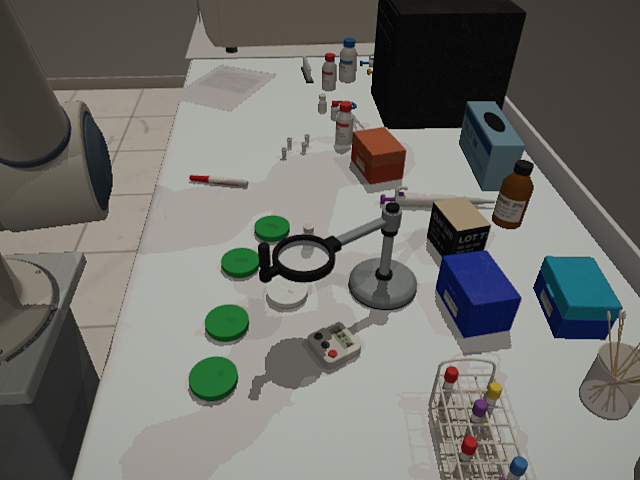

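Top view: the petri dish is the white flat disc at (320,249). Things that could be taken for it:
- the square timer at (388,211), with buttons
- the capped vial at (254,228)
- four green look-alikes at (230,262), (280,291), (353,298) and (408,305)

The hub is at (312,147), the ring at (361,227) and the handle at about (380,255). Next I take a close crop and measure.

```bash
cat > h.py <<'E'
import numpy as np,cv2
from cell import manip
def ray(n,u,v,z):
    m=manip.camera_model(n);K=np.array(m['K']);E=np.array(m['extrinsics']);R=E[:3,:3];t=E[:3,3]
    c=-R.T@t
    d=np.array([(u-K[0,2])/K[0,0],-(v-K[1,2])/K[1,1],-1.]);d=R.T@d
    return c+d*(z-c[2])/d[2]
def proj(n,p):
    m=manip.camera_model(n);K=np.array(m['K']);E=np.array(m['extrinsics'])
    q=E[:3,:3]@np.array(p)+E[:3,3]
    return K[0,0]*q[0]/-q[2]+K[0,2], K[1,1]*-q[1]/-q[2]+K[1,2]
E
python3 - <<'E'
import cv2,numpy as np
from h import *
print({k:(np.round(v,4).tolist() if hasattr(v,'__len__') and not isinstance(v,str) else v) for k,v in manip.camera_model('top').items() if k not in('K','extrinsics')})
p=cv2.imread('pics/top0.png');c=p[130:280,240:430]
cv2.imwrite('pics/crop1.png',cv2.resize(c,None,fx=4,fy=4,interpolation=cv2.INTER_CUBIC))
s=cv2.imread('pics/side0.png');c=s[190:380,230:430]
cv2.imwrite('pics/crop2.png',cv2.resize(c,None,fx=3,fy=3,interpolation=cv2.INTER_CUBIC))
for n,u,v,z in [('top',312,147,.175),('top',361,227,.159),('top',320,249,.015),('top',388,211,.021),('top',254,224,.052),('side',391,210,.175),('side',304,257,.159),('side',287,291,.015)]: print(n,u,v,ray(n,u,v,z).round(3))
E
```

```text
{}
top 312 147 [0.7   0.025 0.175]
top 361 227 [ 0.557 -0.06   0.159]
top 320 249 [0.534 0.013 0.015]
top 388 211 [ 0.608 -0.125  0.021]
top 254 224 [0.582 0.142 0.052]
side 391 210 [0.698 0.013 0.175]
side 304 257 [ 0.557 -0.071  0.159]
side 287 291 [0.533 0.008 0.015]
```

View pics/crop1.png

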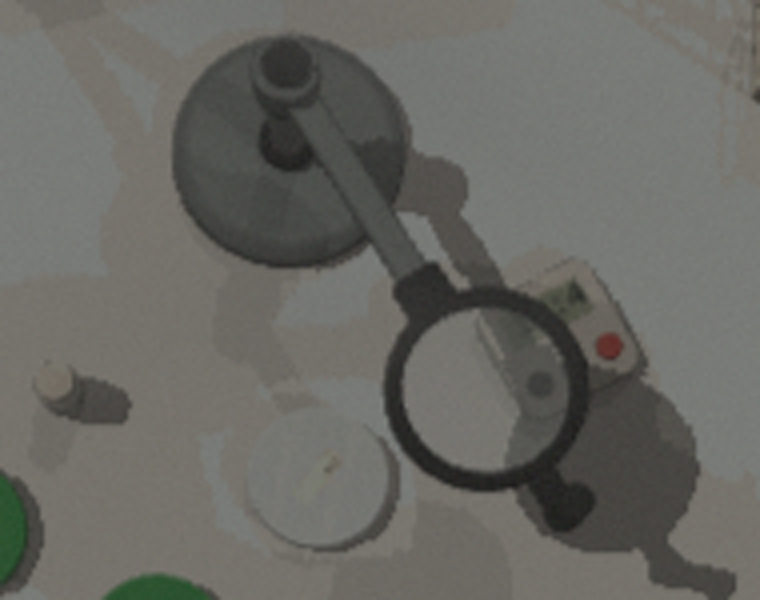

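View pics/crop2.png

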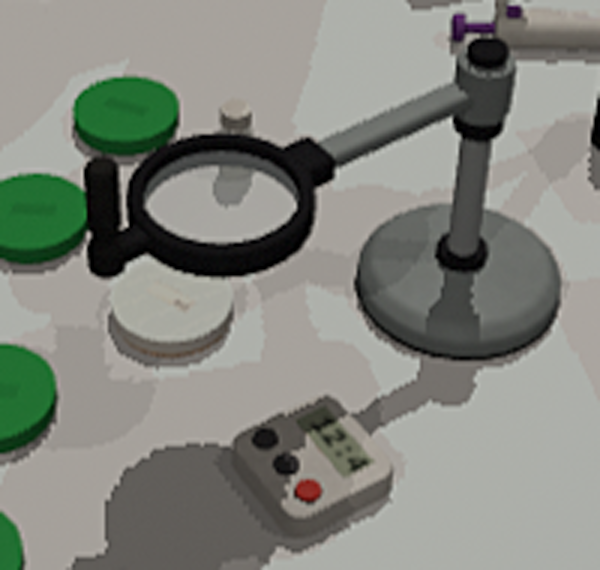

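The crops show a plain white disc with a faint mark (crop centre 320,478), which matches the petri dish. The timer has a display and buttons. The two views disagree by several mm, so I refine with contours.

```bash
python3 - <<'E'
import cv2,numpy as np
from h import *
def meas(n,box,thr,z,lo=None,minA=100):
    p=cv2.imread(f'pics/{n}0.png');g=cv2.cvtColor(p,cv2.COLOR_BGR2GRAY)
    x0,y0,x1,y1=box
    m=((g<thr)*255).astype(np.uint8);mm=np.zeros_like(m);mm[y0:y1,x0:x1]=m[y0:y1,x0:x1]
    cs,h=cv2.findContours(mm,cv2.RETR_CCOMP,cv2.CHAIN_APPROX_NONE)
    for c,hh in zip(cs,h[0]):
        A=cv2.contourArea(c)
        if A>minA: 
            e=cv2.fitEllipse(c) if len(c)>5 else None
            print(n,thr,'hole' if hh[3]>=0 else 'outer',A,np.round(e[0],1),np.round(e[1],1),ray(n,*e[0],z).round(4))
print('ring');meas('top',(325,190,400,272),50,.159,);meas('side',(250,225,345,290),40,.159)
print('foot')
for t in(100,110,120): meas('top',(275,135,345,200),t,.02,minA=1500)
print('cap');meas('top',(300,135,325,158),62,.175,minA=20);meas('side',(380,195,405,220),45,.175,minA=20)
g=cv2.cvtColor(cv2.imread('pics/top0.png'),cv2.COLOR_BGR2GRAY)
print(g[249,290:350].tolist());print(g[220:280,320].tolist())
d=np.load('pics/top0.npy');print(d[249,290:350:2].round(4).tolist())
E
```

```text
ring
top 50 outer 618.0 [361.9 228.1] [44.2 61.8] [ 0.555  -0.0613  0.159 ]
side 40 outer 2920.0 [297.8 257.6] [48.4 84.4] [ 0.5484 -0.0718  0.159 ]
side 40 hole 1324.0 [303.3 255.5] [32.3 52.3] [ 0.5565 -0.0678  0.159 ]
foot
top 100 outer 2908.5 [314.1 169.4] [56.8 68. ] [0.6966 0.022  0.02  ]
top 110 outer 3045.5 [313.7 170.4] [59.6 67.9] [0.6947 0.023  0.02  ]
top 120 outer 4241.0 [309.9 167.1] [74.3 80.4] [0.7017 0.0306 0.02  ]
cap
top 62 outer 34.0 [311.1 151.7] [10.1 15.7] [0.6919 0.0267 0.175 ]
top 62 outer 104.5 [311.4 145.8] [11.  12.4] [0.7026 0.0261 0.175 ]
side 45 outer 100.0 [392.  207.5] [ 9.9 13.2] [0.7009 0.0193 0.175 ]
[114, 122, 121, 122, 122, 118, 117, 116, 115, 114, 113, 113, 115, 117, 117, 117, 118, 116, 116, 120, 120, 118, 117, 116, 116, 115, 118, 120, 120, 120, 119, 117, 116, 118, 116, 116, 119, 117, 116, 115, 117, 119, 117, 115, 118, 117, 115, 87, 82, 78, 114, 120, 121, 117, 115, 117, 110, 102, 87, 53]
[113, 112, 114, 114, 119, 119, 122, 121, 123, 120, 115, 113, 117, 118, 117, 116, 116, 115, 114, 115, 115, 117, 117, 115, 118, 121, 121, 119, 120, 119, 120, 118, 115, 114, 115, 116, 115, 117, 116, 115, 116, 116, 119, 118, 119, 119, 94, 75, 107, 110, 108, 113, 114, 117, 116, 115, 113, 116, 114, 114]
[1.2417999505996704, 1.235700011253357, 1.2375999689102173, 1.2421000003814697, 1.2371000051498413, 1.2380000352859497, 1.2228000164031982, 1.2232999801635742, 1.2257000207901, 1.2223999500274658, 1.2245999574661255, 1.2244999408721924, 1.222499966621399, 1.2232999801635742, 1.2235000133514404, 1.2201000452041626, 1.225600004196167, 1.225000023841858, 1.2268999814987183, 1.2230000495910645, 1.2240999937057495, 1.2247999906539917, 1.2237000465393066, 1.2268999814987183, 1.2395999431610107, 1.2348999977111816, 1.236299991607666, 1.2344000339508057, 1.23989999294281, 1.2381000518798828]
```

```bash
cat >> h.py <<'E'
def cloud(n,d):
    m=manip.camera_model(n);K=np.array(m['K']);E=np.array(m['extrinsics'])
    v,u=np.mgrid[:480,:640]
    q=np.stack([(u-K[0,2])/K[0,0]*d,-(v-K[1,2])/K[1,1]*d,-d],-1)
    return (q-E[:3,3])@E[:3,:3]
E
python3 - <<'E'
import cv2,numpy as np
from h import *
def blob(n,box,lo,hi):
    d=np.load(f'pics/{n}0.npy');P=cloud(n,d)
    x0,y0,x1,y1=box
    z=cv2.medianBlur(P[...,2].astype(np.float32),3)
    mm=np.zeros(d.shape,np.uint8);mm[y0:y1,x0:x1]=((z>lo)&(z<hi)&(d>0))[y0:y1,x0:x1]*255
    cs,_=cv2.findContours(mm,cv2.RETR_EXTERNAL,cv2.CHAIN_APPROX_NONE)
    c=max(cs,key=cv2.contourArea);c=cv2.convexHull(c);e=cv2.fitEllipse(c)
    f=np.zeros_like(mm);cv2.drawContours(f,[c],-1,255,-1)
    zz=np.median(P[...,2][(f>0)&(mm>0)]);h=np.array([ray(n,*q[0],zz) for q in c])
    (cx,cy),r=cv2.minEnclosingCircle(h[:,:2].astype(np.float32))
    print(n,'ell',np.round(e[0],1),'z',zz.round(4),'ray',ray(n,*e[0],zz).round(4),'circ',round(cx,4),round(cy,4),'diam',round(2*r,4))
for lo in (.007,.009): blob('top',(290,222,350,280),lo,.03)
for lo in (.007,.009): blob('side',(255,272,320,318),lo,.03)
print('foot');blob('top',(275,135,350,200),.015,.04);blob('side',(335,250,425,310),.012,.04)
print('hubtop');blob('top',(295,130,330,165),.165,.19);blob('side',(375,190,410,240),.165,.19)
print('ring');blob('top',(325,190,388,258),.12,.19)
for n in('top','side'):
    P=cloud(n,np.load(f'pics/{n}0.npy')); print(n,'table z',np.median(P[...,2][(abs(P[...,0]-.55)<.25)&(abs(P[...,1])<.3)&(P[...,2]<.03)]))
E
```

```text
top ell [318.8 248.7] z 0.0137 ray [0.5348 0.0154 0.0137] circ 0.5348 0.0153 diam 0.0714
top ell [318.9 248.7] z 0.0137 ray [0.5349 0.0154 0.0137] circ 0.5351 0.0154 diam 0.0711
side ell [286.8 290.4] z 0.0133 ray [0.533  0.0115 0.0133] circ 0.5307 0.0118 diam 0.08
side ell [286.8 289.9] z 0.0134 ray [0.533  0.0128 0.0134] circ 0.5314 0.0136 diam 0.0774
foot
top ell [311.5 166.2] z 0.0224 ray [0.7029 0.0273 0.0224] circ 0.703 0.0277 diam 0.1168
side ell [383.  281.4] z 0.0217 ray [0.7005 0.014  0.0217] circ 0.6994 0.0179 diam 0.1225
hubtop
top ell [310.6 146.3] z 0.1725 ray [0.7025 0.0275 0.1725] circ 0.7024 0.0275 diam 0.0288
side ell [391.9 208.9] z 0.1714 ray [0.7015 0.0205 0.1714] circ 0.7023 0.0211 diam 0.035
ring
top ell [357.4 222.6] z 0.1541 ray [ 0.5658 -0.0539  0.1541] circ 0.5646 -0.0501 diam 0.1452
top table z -0.0003827736348701522
side table z -0.0009016447342202644
```

```bash
python3 - <<'E'
import cv2,numpy as np
from h import *
d=np.load('pics/top0.npy');P=cloud('top',d)
sub=P[238:272,365:400];mk=(sub[...,2]>.185)&(sub[...,2]<.215)
print('handle top depth',mk.sum(),np.median(sub[mk],0).round(4))
d=np.load('pics/side0.npy');Q=cloud('side',d);sub=Q[235:290,255:275];mk=(sub[...,2]>.195)&(sub[...,2]<.215);print('side',mk.sum(),sub[mk].mean(0).round(4) if mk.any() else '')
# lens ring: top-view dark ring, hole pixels
g=cv2.cvtColor(cv2.imread('pics/top0.png'),cv2.COLOR_BGR2GRAY)
m=np.uint8(g<60)*255;sel=np.zeros_like(m);sel[190:272,325:400]=m[190:272,325:400]
cs,h=cv2.findContours(sel,cv2.RETR_CCOMP,cv2.CHAIN_APPROX_NONE)
for c,hh in zip(cs,h[0]):
    if cv2.contourArea(c)>300:
        e=cv2.fitEllipse(c);print(hh[3],cv2.contourArea(c),e[0],e[1],ray('top',*e[0],.155).round(4))
S=manip.state();R=np.array(S['ee_rot']);p=np.array(S['eef_pos'])
post=np.array([.7022,.0265])
for a in (31,4):
    a=np.radians(a);H=post-.235*np.array([np.cos(a),np.sin(a)]);print(np.degrees(a),H,'px',proj('top',[*H,.205]),proj('side',[*H,.205]),'tool shift',((np.array([*H,.25])-p)@R*1000).round(1))
E
```

```text
handle top depth 73 [ 0.5022 -0.0925  0.2031]
side 114 [ 0.5016 -0.0977  0.2013]
-1 2252.5 (363.6080322265625, 227.9933624267578) (49.14306640625, 66.38556671142578) [ 0.5557 -0.0646  0.155 ]
3 1439.5 (360.81317138671875, 227.02427673339844) (42.40768814086914, 43.29251480102539) [ 0.5575 -0.0597  0.155 ]
31.0 [ 0.50076568 -0.09453395] px (np.float64(384.3987834163066), np.float64(255.67267630553047)) (np.float64(262.78083469750464), np.float64(244.15175760370764)) tool shift [ 456.1 -397.4  -36.1]
4.0 [0.46777245 0.01010723] px (np.float64(322.99647135191634), np.float64(276.2827418610802)) (np.float64(240.10729469554397), np.float64(200.4126391727337)) tool shift [ 452.8 -507.1  -36. ]
```

The measurements agree with the given sizes:

| Item | Position (x, y), m | Check |
|---|---|---|
| Post | (0.702, 0.0265) | – |
| Dish | (0.535, 0.015) | 168 mm from post, expected 170 ± 8 |
| Handle | (0.502, −0.0945) | arm at about 31°, dish at about 4° |

I move above the handle now.

```bash
python3 -m handwheel '[[60,0,0,-36,0,0,0],[60,38,-33,-36,0,0,0],[60,76,-66,-36,0,0,0],[60,114,-99,-36,0,0,0],[60,152,-132,-36,0,0,0],[60,190,-165,-36,0,0,0],[60,228,-198,-36,0,0,0],[60,266,-231,-36,0,0,0],[60,304,-264,-36,0,0,0],[60,342,-297,-36,0,0,0]]' 10; python3 -c "
from h import *
S=manip.state();R=np.array(S['ee_rot']);p=np.array(S['eef_pos']);print(p,S['finger_gap'],R.round(3).tolist(),((np.array([.502,-.0945,.25])-p)@R*1000).round(1))"
```

```text
time_s: 1.1
eef_pos: [0.4174, -0.223, 0.2499]
ee_rot: [[0.962, 0.272, -0.0], [0.272, -0.962, 0.0], [-0.0, -0.0, -1.0]]
ft_force: [1.1, -1.1, 0.1]
finger_gap: 0.0599
[ 0.41738719 -0.22302466  0.24989739] 0.05986874032788561 [[0.962, 0.272, -0.0], [0.272, -0.962, 0.0], [-0.0, -0.0, -1.0]] [ 1.164e+02 -1.007e+02 -1.000e-01]
```

```bash
python3 -m handwheel '[[60,30,-25,0,0,0,-5],[60,60,-50,0,0,0,-10],[60,88,-75,0,0,0,-15],[60,116,-100,0,0,0,-15],[60,116,-100,0,0,0,-15],[60,116,-100,0,0,0,-15],[60,116,-100,0,0,0,-15],[60,116,-100,0,0,0,-15],[60,116,-100,0,0,0,-15],[60,116,-100,0,0,0,-15]]' 10; python3 - <<'E'
from h import *
S=manip.state();print(S['eef_pos'],np.round(S['ee_rot'],3).tolist())
p,d=manip.camera('wrist');cv2.imwrite('pics/w1.png',p);np.save('pics/w1.npy',d)
m=manip.camera_model('wrist');K=np.array(m['K']);T=np.array(m['T_tool_cam'])
v,u=np.mgrid[:480,:640];q=np.stack([(u-K[0,2])/K[0,0]*d,-(v-K[1,2])/K[1,1]*d,-d],-1)
W=(q@T[:3,:3].T+T[:3,3])@np.array(S['ee_rot']).T+S['eef_pos']
mk=(d>0)&(W[...,2]>.195)&(W[...,2]<.215)&(abs(W[...,0]-.5)<.04)&(abs(W[...,1]+.094)<.04)
vv,uu=np.nonzero(mk);print(mk.sum(),W[mk].mean(0),W[mk].min(0),W[mk].max(0),uu.mean(),vv.mean())
E
```

```text
time_s: 2.1
eef_pos: [0.501, -0.0977, 0.25]
ee_rot: [[0.859, 0.511, 0.0], [0.511, -0.859, -0.0], [0.0, 0.0, -1.0]]
ft_force: [-0.2, 0.6, 0.7]
finger_gap: 0.0601
[ 0.50095429 -0.09768029  0.24996228] [[0.859, 0.511, 0.0], [0.511, -0.859, -0.0], [0.0, 0.0, -1.0]]
455 [ 0.50284198 -0.09441461  0.20311984] [ 0.49392526 -0.10309234  0.19548291] [ 0.50957113 -0.08733545  0.20647105] 319.9098901098901 253.5098901098901
```

View pics/w1.png

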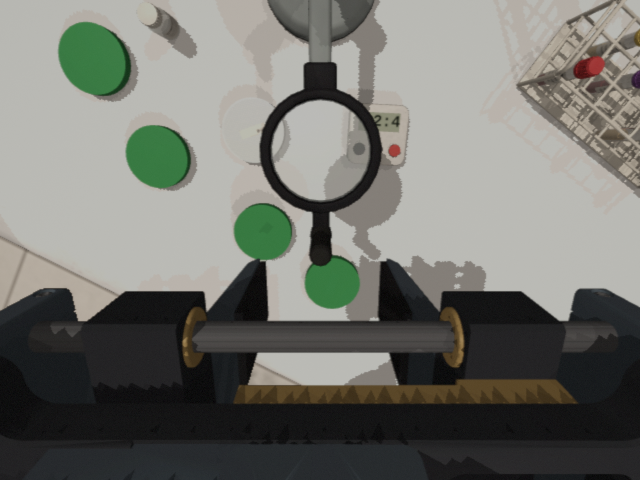

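The wrist view shows the handle at (320,253) between the open fingers (255–390), with the arm line upright in the image, so the jaws are square to it. I shift 3/−2 mm, go down 80 mm and close.

```bash
python3 -m handwheel '[[60,3,-2,15,0,0,0],[60,3,-2,35,0,0,0],[60,3,-2,60,0,0,0],[60,3,-2,80,0,0,0],[60,3,-2,80,0,0,0],[40,3,-2,80,0,0,0],[20,3,-2,80,0,0,0],[8,3,-2,80,0,0,0],[8,3,-2,80,0,0,0],[8,3,-2,80,0,0,0]]' 10; python3 - <<'E'
from h import *
S=manip.state();R=np.array(S['ee_rot']);p=np.array(S['eef_pos']);print(p,S['finger_gap'],S['ft_force'],R.round(3).tolist())
for post,dish in (((.7025,.0275),(.535,.0154)),((.7015,.0205),(.533,.0125))):
    post=np.array(post);dish=np.array(dish);v=dish-post;v/=np.linalg.norm(v)
    h=p[:2]-post;r=np.linalg.norm(h);a0=np.arctan2(-h[1],-h[0]);a1=np.arctan2(-v[1],-v[0]);print('r',r,np.degrees([a0,a1]))
post=np.array([.7025,.0265]);h=p[:2]-post;r=np.linalg.norm(h);a0=np.arctan2(-h[1],-h[0])
for k in range(0,10):
    a=a0+(np.radians(3.8)-a0)*k/9
    t=post-r*np.array([np.cos(a),np.sin(a)])-p[:2];print(((np.array([*t,0])@R)*1000).round(1),np.degrees(a0-a).round(1))
E
```

```text
time_s: 3.15
eef_pos: [0.5029, -0.0939, 0.1703]
ee_rot: [[0.859, 0.512, 0.001], [0.512, -0.859, -0.0], [0.0, 0.001, -1.0]]
ft_force: [-0.0, 0.6, -0.4]
finger_gap: 0.0227
[ 0.5028892  -0.09392381  0.17033601] 0.02270211865128656 [-0.04092986  0.61804077 -0.40378477] [[0.859, 0.512, 0.001], [0.512, -0.859, -0.0], [0.0, 0.001, -1.0]]
r 0.2336412053235014 [31.31226643  4.13180148]
r 0.2292140002288805 [29.94713844  2.7182332 ]
[-0.  0.  0.] 0.0
[  0.3 -12.3  -0. ] 3.0
[  1.2 -24.6  -0. ] 6.1
[  2.7 -36.9  -0. ] 9.1
[  5. -49.  -0.] 12.1
[  7.8 -61.   -0. ] 15.2
[ 11.3 -72.9  -0. ] 18.2
[ 15.4 -84.5  -0. ] 21.2
[ 20.1 -95.9  -0. ] 24.3
[  25.4 -107.1   -0. ] 27.3
```

```bash
python3 -m handwheel '[[8,0,0,0,0,0,0],[8,0,0,0,0,0,0],[8,0,0,0,0,0,0],[8,0,-4,0,0,0,1],[8,0,-12,0,0,0,3],[8,1,-20,0,0,0,5],[8,2,-29,0,0,0,7],[8,3,-37,0,0,0,9],[8,4,-45,0,0,0,11],[8,5,-49,0,0,0,12]]' 10; python3 - <<'E'
from h import *
S=manip.state();R=np.array(S['ee_rot']);p=np.array(S['eef_pos']);print(p,S['finger_gap'],S['ft_force'])
p1,d=manip.camera('top');cv2.imwrite('pics/top1.png',p1);cv2.imwrite('pics/top1c.png',cv2.resize(p1[120:300,230:430],None,fx=3,fy=3));np.save('pics/top1.npy',d)
post=np.array([.7025,.0265]);h=p[:2]-post;r=np.linalg.norm(h);a0=np.arctan2(-h[1],-h[0]);print(r,np.degrees(a0))
for k in range(0,7):
    a=a0+(np.radians(3.8)-a0)*k/6
    t=post-r*np.array([np.cos(a),np.sin(a)])-p[:2];print(((np.array([*t,0])@R)*1000).round(1),np.degrees(a0-a).round(1))
E
```

```text
time_s: 4.15
eef_pos: [0.482, -0.0487, 0.1701]
ee_rot: [[0.947, 0.321, 0.001], [0.321, -0.947, -0.0], [0.001, 0.0, -1.0]]
ft_force: [2.5, -0.4, 4.0]
finger_gap: 0.0157
[ 0.4820365  -0.04873832  0.17011825] 0.015716479738856714 [ 2.4597946  -0.38085779  3.99260247]
0.23294840359911037 18.843406779303994
[-0.  0.  0.] 0.0
[  0.2 -10.2  -0. ] 2.5
[  0.8 -20.4  -0. ] 5.0
[  1.9 -30.5  -0. ] 7.5
[  3.5 -40.6  -0. ] 10.0
[  5.4 -50.6  -0. ] 12.5
[  7.8 -60.5  -0. ] 15.0
```

View pics/top1c.png

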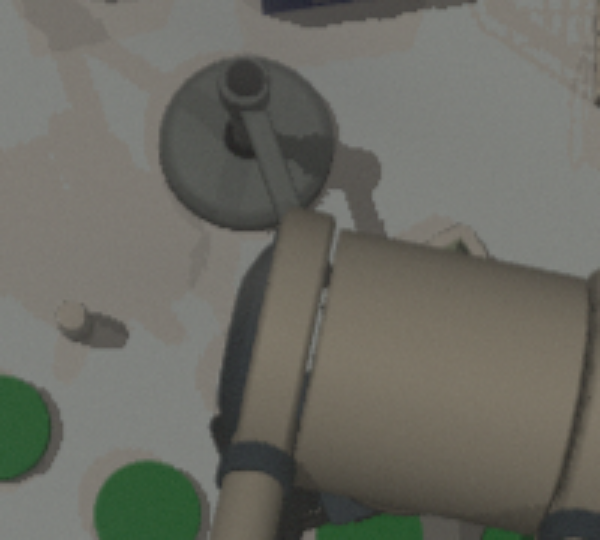

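The handle is gripped (15.7 mm opening) and the arm, from the hub at (245,80) to (290,205) in the crop, has swung along. I finish the arc.

```bash
python3 -m handwheel '[[8,0,-5,0,0,0,1],[8,0,-13,0,0,0,3],[8,1,-21,0,0,0,5],[8,2,-30,0,0,0,7.5],[8,3,-39,0,0,0,9.5],[8,5,-48,0,0,0,12],[8,7,-56,0,0,0,14],[8,8,-60,0,0,0,15],[8,8,-60,0,0,0,15],[8,8,-60,0,0,0,15]]' 10; python3 - <<'E'
from h import *
S=manip.state();R=np.array(S['ee_rot']);p=np.array(S['eef_pos']);print(p,S['finger_gap'],S['ft_force'])
p1,d=manip.camera('wrist');cv2.imwrite('pics/w2.png',p1)
post=np.array([.7025,.0265]);h=p[:2]-post;r=np.linalg.norm(h);a0=np.arctan2(-h[1],-h[0]);print(r,np.degrees(a0))
p1,d=manip.camera('side');cv2.imwrite('pics/side2.png',p1)
E
```

```text
time_s: 5.2
eef_pos: [0.4703, 0.0105, 0.1701]
ee_rot: [[0.998, 0.066, 0.0], [0.066, -0.998, 0.0], [0.0, -0.0, -1.0]]
ft_force: [0.8, 2.0, 5.8]
finger_gap: 0.0158
[0.47034296 0.01048513 0.17006632] 0.015825529404734875 [0.76347972 1.96489504 5.84993045]
0.23270876458594755 3.9461789697700023
```

View pics/w2.png

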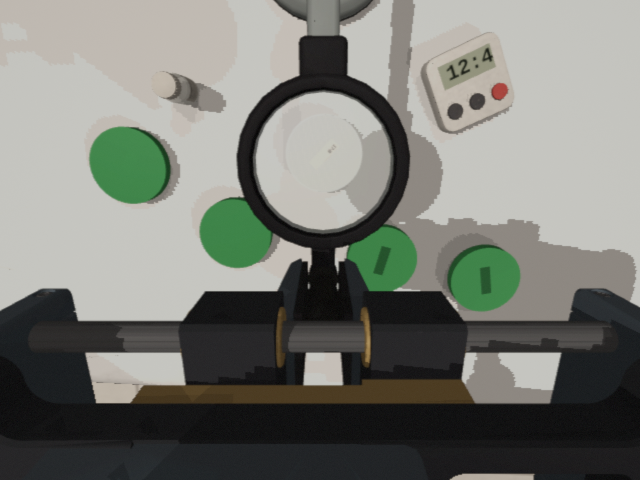

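View pics/side2.png

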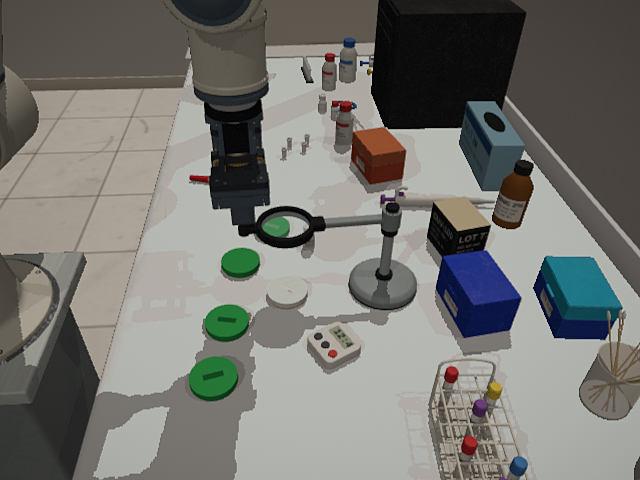

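The wrist view shows the lens (centre 323,160) over the white dish (324,153) on the same column. I let go and lift.

```bash
python3 -m handwheel '[[20,0,0,0,0,0,0],[30,0,0,0,0,0,0],[50,0,0,0,0,0,0],[50,0,0,0,0,0,0],[50,0,0,0,0,0,0],[50,0,0,-15,0,0,0],[50,0,0,-40,0,0,0],[50,0,0,-70,0,0,0],[50,0,0,-100,0,0,0],[50,0,0,-130,0,0,0]]' 10; python3 -m handwheel '[[50,0,15,0,0,0,0],[50,0,60,0,0,0,0],[50,0,105,0,0,0,0],[50,0,150,0,0,0,0],[50,0,195,0,0,0,0],[50,0,240,0,0,0,0],[50,0,280,0,0,0,0],[50,0,300,0,0,0,0],[50,0,300,0,0,0,0],[50,0,300,0,0,0,0]]'; python3 - <<'E'
from h import *
S=manip.state();print(S['ft_force'],S['finger_gap'])
for n in('top','side'):
    p,d=manip.camera(n);cv2.imwrite(f'pics/{n}3.png',p);np.save(f'pics/{n}3.npy',d)
p=cv2.imread('pics/top3.png');cv2.imwrite('pics/top3c.png',cv2.resize(p[120:300,230:430],None,fx=3,fy=3))
g=cv2.cvtColor(p,cv2.COLOR_BGR2GRAY)
m=np.uint8(g<60)*255;sel=np.zeros_like(m);sel[180:290,280:400]=m[180:290,280:400]
cs,h=cv2.findContours(sel,cv2.RETR_CCOMP,cv2.CHAIN_APPROX_NONE)
for c,hh in zip(cs,h[0]):
    if cv2.contourArea(c)>300 and hh[3]>=0:
        e=cv2.fitEllipse(c);print('lens top',e[0],e[1],ray('top',*e[0],.155).round(4))
P=cloud('top',np.load('pics/top3.npy'));s=P[255:300,295:350];k=(s[...,2]>.19)&(s[...,2]<.215);print('handle',k.sum(),np.median(s[k],0))
E
```

```text
time_s: 6.3
eef_pos: [0.4698, 0.0102, 0.3011]
ee_rot: [[0.998, 0.066, -0.0], [0.066, -0.998, 0.0], [-0.0, -0.0, -1.0]]
ft_force: [0.8, -0.6, -0.4]
finger_gap: 0.0499
time_s: 7.3
eef_pos: [0.4899, -0.2886, 0.2997]
ee_rot: [[0.998, 0.066, -0.0], [0.066, -0.998, 0.001], [-0.0, -0.001, -1.0]]
ft_force: [0.1, 0.5, -0.3]
finger_gap: 0.05
[ 0.09675599  0.54986416 -0.3332943 ] 0.050039115739914986
lens top (318.9723205566406, 240.9680633544922) (43.539100646972656, 43.7982292175293) [0.5338 0.0155 0.155 ]
handle 69 [0.47002922 0.0117337  0.20380757]
```

View pics/top3c.png

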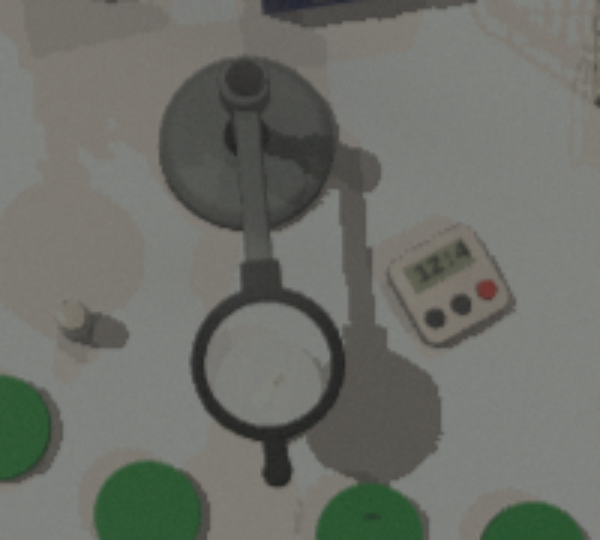

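View pics/side3.png

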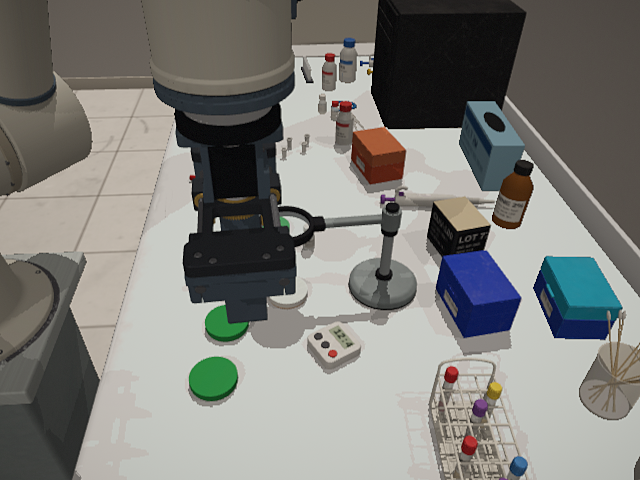

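The top view puts the lens at (319,241) px, which is (0.534, 0.0155), and the dish at (0.535, 0.0154), so they are about 1 mm apart. The dish shows through the lens at the same place as before, and the gripper is clear of everything.

```bash
python3 -c "
from cell import manip
print(manip.finish_job(), manip.state()['time_s'])"
```

```text
the job is handed in; nothing more can be done
the job is handed in; nothing more can be done
```

I gripped the handle lightly with 10 N and swung the arm round its arc from about 31° to 4°. I then let go, lifted clear and handed the job in at about 7.4 s; it reports no verdict.

- **Lens over dish:** in the last top picture the lens centre is at (0.534, 0.0155) m and the dish, as measured at the start, at (0.535, 0.0154) m. That is about 1 mm apart, against the 20 mm allowed.
- **Dish not moved:** it shows through the lens where it was at the start. I judged this by eye and did not fit its position again.
- **Arm at rest:** the handle stayed where it was released, within about 1 mm, and the force readings were near zero. I had no direct reading of the arm's speed.
- **Disagreement:** before the move the side camera read the post, lens and handle 5–8 mm farther to the right than the top camera, and the dish 2–4 mm. The direction to the dish from the two views differed by only 1.4°, about 4 mm at the lens. In the last side picture the gripper partly hid the lens, so the final check rests on the top view and the wrist view taken before release.

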